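Set the polarizer ring to its index and stop down the iris

TASK

Set up the two optical mounts on the breadboard by pushing their lever posts gently round with closed fingertips, without gripping them: turn the larger ring (the polarizer) until its lever points straight at the pointed cone peg on its base, and push the smaller ring's lever (the iris) all the way round until it rests against the big stop block. Leave both levers there and do not disturb anything else on the table.

Things in the scene. Friction and masses are not known exactly. Their poses are not given: they have to be found in the camera images.
- pol_mount: polarizer mount, the larger: fixed black disc 210 mm across, 12 mm thick, white scale ticks; origin under its centre on the table, on the ring's axis, z up. On it turns a knurled aluminium ring 90 mm across, top 34 mm above the table, with a flat steel lever 10 mm wide, 24 to 30 mm above the table, ending 70 mm from the axis
- pol_ring (a joint): angle of the polarizer ring, rad: 0 when the lever lies along the +x axis of pol_mount, positive counter-clockwise from above, stops at -1.5 and 1.5. It stays where it is left; about 1.5 N at the post moves it
- pol_post (a point): centre of the top face of the polarizer's lever post, an upright steel pin 12 mm in diameter standing on the lever 65 mm from the axis, from 30 to 78 mm above the table; x axis points outward along the lever, z up
- index_peg: the index: pointed steel cone, 16 mm across at the foot, 30 mm high, fixed on the polarizer disc 75 to 94 mm from the axis, about 44 to 57 degrees to one side or the other of pol_mount's +x; origin at the centre of its foot, 12 mm above the table. The lever has to point at it; they do not touch
- drum_peg: a flat-topped low steel drum, 22 mm across and 9 mm high, fixed on the polarizer base disc on the other side of +x: not the index. Origin at the centre of its foot, 12 mm above the table
- iris_mount: iris mount, the smaller: fixed black disc 140 mm across, 12 mm thick; origin under its centre on the table, on the ring's axis, z up. On it a knurled ring 62 mm across, top 34 mm above the table. Big steel stop block (22 x 16 mm, top 40 mm above the table) at the counter-clockwise end of the lever's travel (closed); small 7 mm stud (top 26 mm) at the clockwise end
- iris_ring (a joint): angle of the iris ring, rad: 0 when the lever lies along the +x axis of iris_mount, positive counter-clockwise from above; -0.8 is the open end at the small stud, 0.8 the closed end, where the lever meets the big stop block. It stays where it is left; about 1.7 N at the post moves it
- iris_post (a point): centre of the top face of the iris's lever post, an upright steel pin 12 mm in diameter standing on the flat lever 48 mm from the axis, from 30 to 78 mm above the table; x axis points outward along the lever, z up
- lens_cell: loose bystander: black round lens cell lying flat, 51 mm across, 12 mm high, origin under its centre
- post: loose bystander: upright steel optical post 25 mm across, 81 mm high, origin under its centre
- driver: loose bystander: screwdriver 160 mm long lying on the table, origin under its middle
- cleaver: loose bystander: dark fibre cleaver 70 x 55 mm, 42 mm high, origin under its centre
- wash_bottle: loose bystander: white plastic bottle 64 mm across, 110 mm high, blue cap, origin under its centre
- screw_tray: loose bystander: grey open tray 90 x 120 mm, 25 mm high, origin under its centre
- can: loose bystander: amber jar 44 mm across, 50 mm high, origin under its centre
Mind the look-alikes: they are no part of the job. What is shaped like the iris_mount but green or red is not meant.

How it is judged (in metres and radians):
At the end, for the whole second after the job is handed in: the line of the polarizer's lever passes within 6 mm of the cone peg's centre (about 4 degrees), the iris lever stands within 0.08 rad of its closed stop at 0.8 rad, and both are at rest (y of index_peg in the frame of pol_post between -0.006 and 0.006 m and x of index_peg in the frame of pol_post above 0 m and value of joint iris_ring above 0.72 rad and velocity of joint pol_ring between -0.05 and 0.05 rad/s and velocity of joint iris_ring between -0.05 and 0.05 rad/s); the robot touches nothing.
It fails at once if a mount or its lever was gripped or pushed hard (more than 30 N of finger contact) (contact force between the fingers and pol_mount above 30 N or contact force between the fingers and iris_mount above 30 N).
It fails at once if a bystander was moved by more than 15 mm or lifted (distance of any of lens_cell, post, driver, cleaver, wash_bottle, screw_tray, can from where it was at the start of the episode above 0.015 m).
It also fails if it takes over 53 s, if anything falls off the work surface, if the arm or the gripper's body presses on something with over 40 N, if the wrist force passes 120 N, or if a joint passes its speed limit or range.

ROBOT

A 6-joint arm with a two-finger parallel gripper is mounted at the origin on the work surface. World frame = base frame: x ahead of the robot, y to its left, z up, the work surface at z = 0. Lengths are in mm, angles in rad, forces in N, time in s.
With the tool pointing down it reaches from about 300 to 850 mm from the base axis. Payload 5.4 kg.
Tool frame: the origin (TCP) lies midway between the tips of the shut fingers; the grasp point (between the pads) lies 19 mm behind it; y points along the fingers, x is the direction in which the jaws open and shut, and the axes are right-handed (so a half turn about y gives the same grasp; the last joint's range is limited). The gripper opens to 85 mm and grips with 20 to 120 N. Pads are 22 mm wide; open, the fingers measure 114 mm over their backs; the gripper's body (76 mm by 85 mm) begins 54 mm behind the grasp point. The pads swing forward as they close: fully open they stand 13 mm farther back than shut.
Start: joints at [1.12, 0.158, 1.597, -0, 1.386, -0.21], TCP at [137.137, 558.39, 231.299] pointing down, gripper open.
Joint ranges: [-2.91, 2.91], [-0.94, 2.29], [0.18, 2.7], [-1.29, 4.43], [0.17, 2.64], [-3, 3]. Speed limits (rad/s): [2.57, 2.57, 3.14, 3.14, 3.14, 3.14].

INTERFACE

Orientations are given as a unit quaternion [w, x, y, z].
In Python, from plant import robot gives the robot as it stands. The module is installed in compiled form; this text tells all that it offers.
- The arm moves only by the tool arm_command, never from a script. Its argument "plan" is one flat list of numbers, 5 for each row, row after row: the shift along the tool's x, y, z as a fraction of full scale, then the turn about the tool's y as a fraction of full scale, then the gripper's target within -1 to 1 (shut at 1, half-way at 0, fully open at -1). In form: [dx, dy, dz, twist, fingers, dx, dy, dz, twist, fingers, ...]. A call has 1 to 12 rows; each row is the pose to reach, as a shift and turn from the pose measured when the call began, along the tool's axes at that moment; what a row does not reach only later rows make up. Full scale, the value 1, is 150 mm for a shift and 120 degrees for a turn. A row lasts 1/8 s, in which the tool goes at most 62.5 mm and 10.7 degrees, less where a joint would pass 70% of its speed; a pose out of reach is approached as far as the arm can. A call with a number of a shift or a turn outside -1 to 1 is refused whole. A call with a gripper value outside its range is refused whole. The fingers move at their own pace and stop on an object; the grip force is fixed at half the most. Time passes only in rows, so rows that repeat a pose let the fingers close. It gives the time, the measured TCP pose, the force and the opening at its end, in the units of the state.
- robot.read_state(): the state, without advancing time (a new reading comes with each control period).
- robot.read_camera(name): name is "side" or "top" or "wrist"; returns (picture, depth): 400x640x3 uint8, blue, green, red; 400x640 float32, mm along the optical axis (not along the pixel's ray), 0 where there is no reading.
- robot.calibration(name): a dict with "intrinsics" (3x3 intrinsics, pixels), "extrinsics" (4x4, takes a point from world to camera coordinates); the wrist camera has in their place "tool_from_camera" (4x4, takes a point from camera to tool coordinates, whose origin is the TCP and whose axes are the tool frame's). Camera axes: x right, y down, z forward; pixel columns grow to the right and rows downward; lengths in mm; the calibration is good to about 2 mm. A picture is of the moment at which its call begins: read the wrist's pose just before it. calibration takes no time and is no camera call.
- robot.finish_job(): hands the job in, once; it reports no verdict.
The state is a dict: "time_s": time; "joints": joint angles; "qd": joint speeds; "joint_efforts": joint torques, N m; "ee_pos": TCP position; "eef_rot": TCP orientation; "force": force on the tool from outside, world axes, zero at the start; "moment": the same for the moment, N m; "width": finger opening in mm.
Only numpy, scipy, OpenCV 4.12 (cv2) and the standard library are available. Lean on these libraries where they do the work, as an engineer would, in place of code of your own. Each camera call takes 0.05 s, during which the arm holds its last target. There are 200 camera calls.

## Working session

There is one attempt and no reset: what is moved stays moved. The work goes in short steps, Python scripts to look and compute and a tool call to move; the robot and the scene stay as the last step left them, time stands still between calls to the robot, and variables do not carry over. Pictures are saved under pics/ and viewed, about 8 in all and at most 12, crops included, and the job is handed in when it is done.

Besides the shell and the picture viewer there is one more tool, called after ">>>" as name(argument=value, ...), one argument or row to a line, values as JSON. arm_command: Moves the arm, as the interface text tells. Shift numbers are shares of 150 mm and turn numbers shares of 120 degrees, none past 1 either way. Its arguments: {"type":"object","properties":{"plan":{"type":"array"}},"required":["plan"]}

```bash
mkdir -p pics
cat > h.py <<'E'
import numpy as np, cv2
from plant import robot
def snap(name,fn=None):
    im,d=robot.read_camera(name); np.savez(f'{fn or name}.npz',im=im,d=d)
    cv2.imwrite(f'pics/{fn or name}.png',im); return im,d
def world(name,u,v,z=None,fn=None):
    """pixel -> world; by depth or on plane z"""
    c=robot.calibration(name);K=c['intrinsics'];T=np.linalg.inv(c['extrinsics'])
    r=np.linalg.inv(K)@[u,v,1]
    if z is None:
        d=np.load(f'{fn or name}.npz')['d'][int(round(v)),int(round(u))]; p=r*d
        return T[:3,:3]@p+T[:3,3]
    R=T[:3,:3]@r; return T[:3,3]+R*(z-T[2,3])/R[2]
E
python3 - <<'E'
from h import *
s=robot.read_state();print({k:np.round(v,3) for k,v in s.items()})
snap('top');snap('side')
for n in('top','side'):
    c=robot.calibration(n);print(np.round(c['intrinsics'],1).tolist(),np.round(c['extrinsics'],3).tolist())
E
```

```text
{'time_s': np.float64(0.0), 'joints': array([ 1.12 ,  0.159,  1.598,  0.   ,  1.386, -0.21 ]), 'qd': array([-0.001,  0.   , -0.   ,  0.   , -0.002,  0.002]), 'joint_efforts': array([ 2.0000e-03, -3.9598e+01, -3.3145e+01,  0.0000e+00,  8.0000e-03,
       -0.0000e+00]), 'ee_pos': array([136.89 , 557.853, 230.299]), 'eef_rot': array([-0.556,  0.557,  0.436, -0.437]), 'force': array([ 0.401, -0.085, -0.522]), 'moment': array([-0.008, -0.004,  0.01 ]), 'width': np.float64(85.775)}
[[441.6, 0.0, 314.9], [0.0, 441.6, 199.4], [0.0, 0.0, 1.0]] [[-0.032, -0.999, -0.002, 14.417], [-0.976, 0.032, -0.214, 463.604], [0.214, -0.005, -0.977, 1075.312], [0.0, 0.0, 0.0, 1.0]]
[[433.3, 0.0, 317.6], [0.0, 433.3, 202.1], [0.0, 0.0, 1.0]] [[0.975, -0.221, 0.015, -465.63], [-0.149, -0.702, -0.696, 132.301], [0.165, 0.676, -0.718, 1067.827], [0.0, 0.0, 0.0, 1.0]]
```

View pics/top.png

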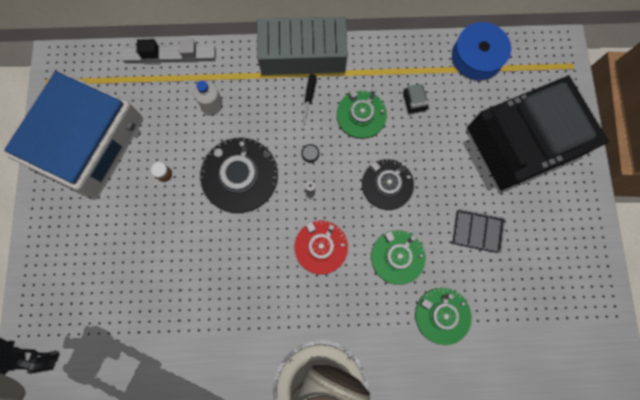

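The top view shows the black polarizer at about (238,174). The black iris is at (388,183). The look-alikes are green at (361,113), (398,256) and (444,316), and red at (321,247). The iris is the only small mount that is black, so I'll confirm it in an enlarged crop.

Run:
```python
from h import *
a=cv2.imread('pics/top.png');b=cv2.imread('pics/side.png')
A=cv2.resize(a[130:220,190:290],(400,360),interpolation=cv2.INTER_CUBIC)
B=cv2.resize(a[145:235,350:450],(400,360),interpolation=cv2.INTER_CUBIC)
cv2.imwrite('pics/crop1.png',np.hstack([A,B]))
for u,v in [(238,174),(388,182)]: print(world('top',u,v,34))
```

```text
[541.89530483 198.60879296  34.        ]
[ 507.51061897 -192.61816025   34.        ]
```

View pics/crop1.png

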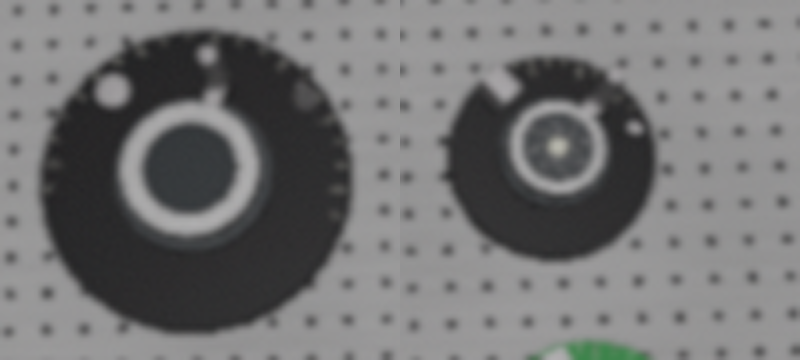

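View pics/side.png

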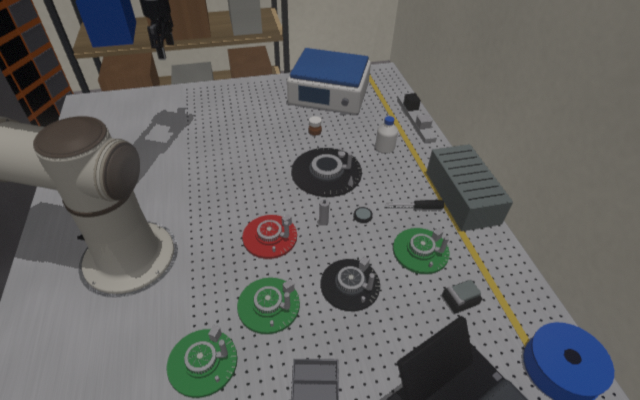

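The crop shows these pixels, in full-image coordinates:
- **Polarizer:** the flat light drum is at (218,153), the post top at (241.5,143.5), and the dark pointed cone at (266.5,153.5).
- **Iris (black):** the block is at (375.5,166), the post top at (404,163.5), and the stud at (409,177).

The side view agrees with this. The black mount at (350,284) is the iris.

Run:
```python
from h import *
def P(n,u,v,z):
    p=world('top',u,v,z); print(n,p.round(1)); return p[:2]
f=lambda x,y,ox,oy:(ox+(x+.5)/4-.5,oy+(y+.5)/4-.5)
L=lambda x,y:f(x,y,190,130); R=lambda x,y:f(x-400,y,350,145)
c1=P('pol disc',*L(196,181),12);c2=P('pol ringtop',*L(190,168),34)
po=P('post',*L(207,55),78);co=P('cone foot',*L(307,97),20);dr=P('drum',*L(113,91),21)
i1=P('iris disc',*R(552,158),12);i2=P('iris ring',*R(557,147),34)
ip=P('ipost',*R(616,75),78);bl=P('block',*R(503,85),40);st=P('stud',*R(636,128),26)
for c,l in(((c1+c2)/2,(po,co,dr)),((i1+i2)/2,(ip,bl,st))):
    print(c.round(1),[(np.hypot(*(q-c)).round(1),np.degrees(np.arctan2(*(q-c)[::-1])).round(1)) for q in l])
s=robot.read_state();from scipy.spatial.transform import Rotation as Ro
w,x,y,z=s['eef_rot'];print(Ro.from_quat([x,y,z,w]).as_matrix().round(3).tolist())
c=robot.calibration('wrist');print({k:np.round(v,2).tolist() for k,v in c.items()})
```

```text
pol disc [545.7 200.7  12. ]
pol ringtop [548.4 200.9  34. ]
post [610.3 182.8  78. ]
cone foot [599.4 125.3  20. ]
drum [607.5 255.1  21. ]
iris disc [ 507.3 -195.1   12. ]
iris ring [ 509.1 -195.    34. ]
ipost [ 543.6 -227.6   78. ]
block [ 550.5 -161.5   40. ]
stud [ 522.4 -249.3   26. ]
[547.1 200.8] [(np.float64(65.7), np.float64(-16.0)), (np.float64(91.9), np.float64(-55.3)), (np.float64(81.2), np.float64(41.9))]
[ 508.2 -195.1] [(np.float64(48.0), np.float64(-42.6)), (np.float64(54.0), np.float64(38.4)), (np.float64(56.0), np.float64(-75.4))]
[[0.239, -0.001, -0.971], [0.971, -0.002, 0.239], [-0.002, -1.0, 0.0]]
{'intrinsics': [[291.47, 0.0, 318.93], [0.0, 291.47, 199.61], [0.0, 0.0, 1.0]], 'tool_from_camera': [[1.0, 0.0, 0.0, -0.67], [-0.0, -0.26, 0.97, -142.9], [0.0, -0.97, -0.26, 65.53], [0.0, 0.0, 0.0, 1.0]]}
```

The radii come out as 65.7 and 48.0 mm, against the stated 65 and 48. The cone bears about -55° and the lever -16°. Next I approach the +y side of the polarizer post with the fingers shut.

>>> arm_command(
  plan=[-0.14,0,-0.36,0,1,-0.28,0,-0.72,0,1,-0.36,0,-0.92,0,1,-0.36,0,-0.92,0,1],
)

```text
time_s: 0.6
ee_pos: [259.5, 471.3, 230.0]
eef_rot: [-0.557, 0.558, 0.435, -0.436]
force: [-1.3, 0.9, 0.5]
width: 12.3
```

>>> arm_command(
  plan=[-0.14,0,-0.36,0,1,-0.28,0,-0.72,0,1,-0.36,0,-0.92,0,1,-0.36,0,-0.92,0,1],
)

```text
time_s: 1.1
ee_pos: [381.0, 385.0, 229.7]
eef_rot: [-0.557, 0.558, 0.434, -0.436]
force: [-0.8, -0.5, -0.1]
width: 0.1
```

>>> arm_command(
  plan=[-0.14,0,-0.36,0,1,-0.28,0,-0.72,0,1,-0.36,0,-0.92,0,1,-0.36,0,-0.92,0,1],
)

```text
time_s: 1.6
ee_pos: [501.9, 299.2, 229.3]
eef_rot: [-0.558, 0.558, 0.433, -0.436]
force: [-0.3, 1.0, 0.7]
width: 0.1
```

Take a wrist picture here for a close look at the polarizer.

```bash
cat >> h.py <<'E'
from scipy.spatial.transform import Rotation as Ro
def toolT():
    s=robot.read_state();w,x,y,z=s['eef_rot'];T=np.eye(4);T[:3,:3]=Ro.from_quat([x,y,z,w]).as_matrix();T[:3,3]=s['ee_pos'];return T
def wsnap(fn):
    T=toolT(); im,d=snap('wrist',fn); np.save(f'{fn}_T.npy',T); return im,d
def wworld(fn,u,v,z):
    c=robot.calibration('wrist');T=np.load(f'{fn}_T.npy')@c['tool_from_camera']
    R=T[:3,:3]@np.linalg.inv(c['intrinsics'])@[u,v,1];return T[:3,3]+R*(z-T[2,3])/R[2]
def wpix(fn,p):
    c=robot.calibration('wrist');T=np.load(f'{fn}_T.npy')@c['tool_from_camera']
    q=np.linalg.inv(T)@[*p,1];q=c['intrinsics']@q[:3];return (q[:2]/q[2]).round(1)
def cmd(target,twist_deg=0):
    T=toolT();d=T[:3,:3].T@(np.array(target)-T[:3,3]);print('from',T[:3,3].round(1),'x-axis deg',np.degrees(np.arctan2(T[1,0],T[0,0])).round(1),'frac',(d/150).round(3),'twist',round(twist_deg/120,3))
E
python3 - <<'E'
from h import *
wsnap('w1')
E
```

```text
(no output)
```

View pics/w1.png

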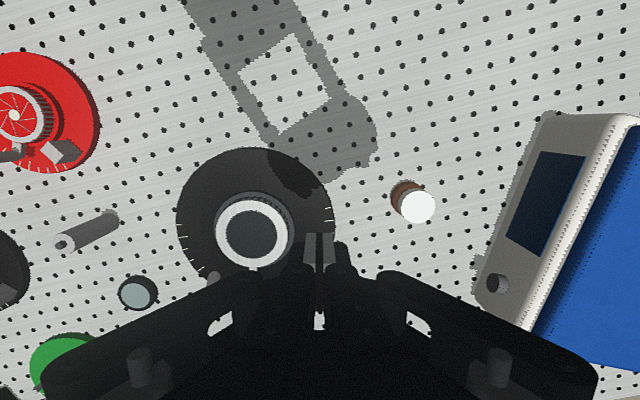

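The wrist view shows the polarizer ring at (252,232), with the post and pegs hidden behind the fingers, which are shut at (318,250). I'll continue to the pre-push point.

Run:
```python
from h import *
print(wworld('w1',252,232,34), wpix('w1',[547,200.8,34]))
cmd([621,217,130],21)
```

```text
[544.72817108 201.84413549  34.        ] [251.7 233.9]
from [500.8 300.  229.2] x-axis deg 75.9 frac [-0.339  0.66  -0.914] twist 0.175
```

>>> arm_command(
  plan=[-0.11,0.1,-0.32,0.05,1,-0.23,0.3,-0.64,0.12,1,-0.34,0.5,-0.91,0.175,1,-0.34,0.66,-0.91,0.175,1,-0.34,0.66,-0.91,0.175,1],
)

```text
time_s: 2.28
ee_pos: [617.4, 218.7, 127.3]
eef_rot: [0.628, -0.626, -0.323, 0.33]
force: [0.3, 0.5, 0.2]
width: 0.1
```

Run:
```python
from h import *
cmd([621,217,52],0); snap('top','top2')
a=cv2.imread('pics/top2.png');cv2.imwrite('pics/t2c.png',cv2.resize(a[110:220,180:300],(720,660)[0:1]+(600,) if 0 else (655,600),interpolation=cv2.INTER_CUBIC))
```

```text
from [617.4 218.7 127.3] x-axis deg 55.0 frac [ 0.008  0.501 -0.029] twist 0.0
```

Run:
```python
from h import *
cmd([630,211,52],0)
```

```text
from [618.6 219.  129.4] x-axis deg 55.0 frac [ 0.002  0.516 -0.094] twist 0.0
```

>>> arm_command(
  plan=[0,0.2,-0.095,0,1,0,0.4,-0.095,0,1,0,0.515,-0.095,0,1,0,0.515,-0.095,0,1],
)

```text
time_s: 2.82
ee_pos: [628.9, 211.6, 51.8]
eef_rot: [0.628, -0.626, -0.324, 0.33]
force: [-0.5, -0.5, -0.3]
width: 0.5
```

Run:
```python
from h import *
s=robot.read_state();print(s['ee_pos'],s['force'])
C=np.array([546.3,201]);n=np.array([np.cos(np.radians(55)),np.sin(np.radians(55))])
for t in (-16,-25,-35,-45,-50):
    p=C+65*np.array([np.cos(np.radians(t)),np.sin(np.radians(t))])+21*n;print(t,end=' ');cmd([*p,52])
wsnap('w2')
```

```text
[628.86094398 211.57878483  51.80338738] [-0.45466295 -0.52332219 -0.31427938]
-16 from [628.9 211.6  51.8] x-axis deg 55.1 frac [-0.092 -0.001  0.001] twist 0.0
-25 from [628.9 211.6  51.8] x-axis deg 55.1 frac [-0.158 -0.    -0.016] twist 0.0
-35 from [628.9 211.6  51.8] x-axis deg 55.1 frac [-0.234 -0.    -0.023] twist 0.0
-45 from [628.9 211.6  51.8] x-axis deg 55.1 frac [-0.309  0.    -0.016] twist 0.0
-50 from [628.9 211.6  51.8] x-axis deg 55.1 frac [-0.346  0.001 -0.008] twist 0.0
```

View pics/w2.png

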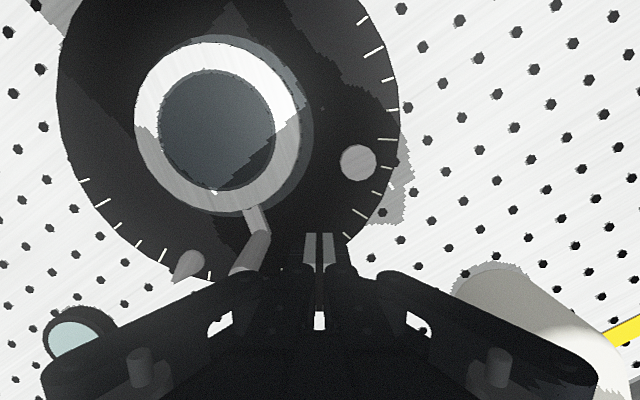

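The wrist view shows the drum at (358,163), the post at (255,250), the cone at about (188,265) and the shut fingers at (318,250). The bottle is off to the right and the push moves away from it. I start the push slowly.

>>> arm_command(
  plan=[-0.04,0,0,0,1,-0.08,0,-0.01,0,1,-0.1,0,-0.01,0,1,-0.12,0,-0.01,0,1,-0.14,0,-0.015,0,1,-0.16,0,-0.015,0,1],
)

```text
time_s: 3.62
ee_pos: [618.5, 190.4, 53.6]
eef_rot: [0.627, -0.627, -0.326, 0.328]
force: [3.0, 0.5, -0.2]
width: -0.2
```

>>> arm_command(
  plan=[-0.02,0,-0.002,0,1,-0.04,0,-0.004,0,1,-0.06,0,-0.006,0,1,-0.08,0,-0.006,0,1,-0.1,0,-0.006,0,1,-0.12,0,-0.004,0,1,-0.12,0,-0.004,0,1],
)

```text
time_s: 4.5
ee_pos: [608.1, 175.1, 53.4]
eef_rot: [0.627, -0.627, -0.325, 0.329]
force: [0.8, 0.4, -0.3]
width: -0.2
```

Run:
```python
from h import *
wsnap('w3')
im=cv2.imread('pics/w3.png');cv2.imwrite('pics/w3c.png',cv2.resize(im[0:300,20:420],(800,600),interpolation=cv2.INTER_CUBIC))
```

```text
(no output)
```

View pics/w3c.png

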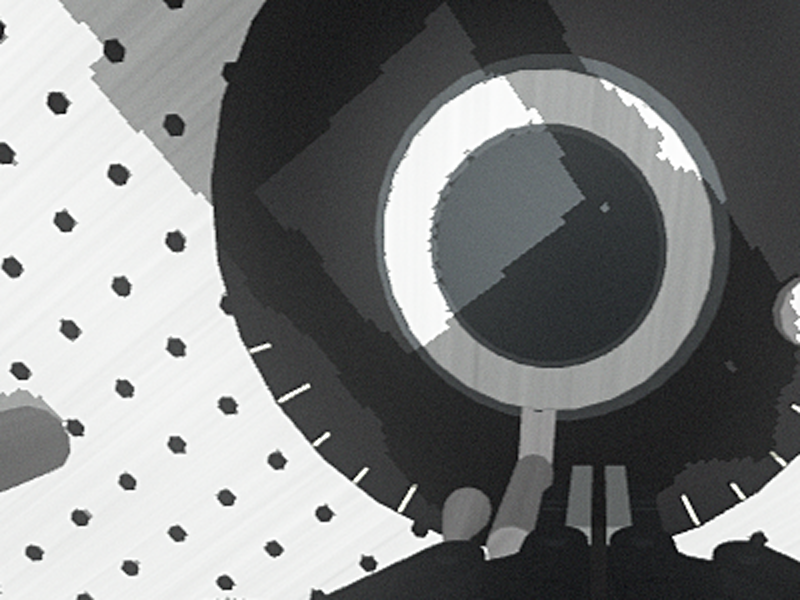

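Run:
```python
from h import *
g=lambda x,y,z:wworld('w3',20+(x+.5)/2-.5,(y+.5)/2-.5,z)[:2]
C=g(549,239,34);co=g(467,514,12);lv=g(538,412,30);pb=g(535,474,30);pt=g(505,543,78);dr=g(800,311,21)
for n,q in dict(cone=co,lever=lv,postbase=pb,posttop=pt,drum=dr).items():
    print(n,q.round(1),np.hypot(*(q-C)).round(1),np.degrees(np.arctan2(*(q-C)[::-1])).round(1))
print('C',C); T=toolT();print(T[:3,3])
print(wpix('w3',[*co,42]),wpix('w3',[*co,12]))
```

```text
cone [601.7 123.1] 96.8 -54.3
lever [583.2 169.6] 49.7 -40.3
postbase [598.5 157.1] 69.5 -40.0
posttop [595.4 157.6] 66.9 -41.4
drum [604.2 250.2] 76.3 39.4
C [545.2357821  201.75946655]
[608.05881213 175.16030373  53.35141841]
[242.  279.2] [253.3 256.8]
```

The lever now stands at about -40.5° and the cone bears -54.3° to -55.3°. About 14° remain.

>>> arm_command(
  plan=[-0.02,0,0.002,0,1,-0.04,0,0.004,0,1,-0.06,0,0.007,0,1,-0.08,0,0.01,0,1,-0.1,0,0.014,0,1,-0.1,0,0.014,0,1],
)

```text
time_s: 5.3
ee_pos: [597.3, 163.8, 53.3]
eef_rot: [0.627, -0.627, -0.325, 0.329]
force: [-0.6, -0.8, 0.4]
width: -0.0
```

Run:
```python
from h import *
print(robot.read_state()['ee_pos'],robot.read_state()['force'])
wsnap('w4')
im=cv2.imread('pics/w4.png');cv2.imwrite('pics/w4c.png',cv2.resize(im[80:300,180:440],(780,660),interpolation=cv2.INTER_CUBIC)[:600])
```

```text
[597.27655834 163.80000719  53.30878804] [-0.62466127 -0.79928223  0.40845556]
```

View pics/w4c.png

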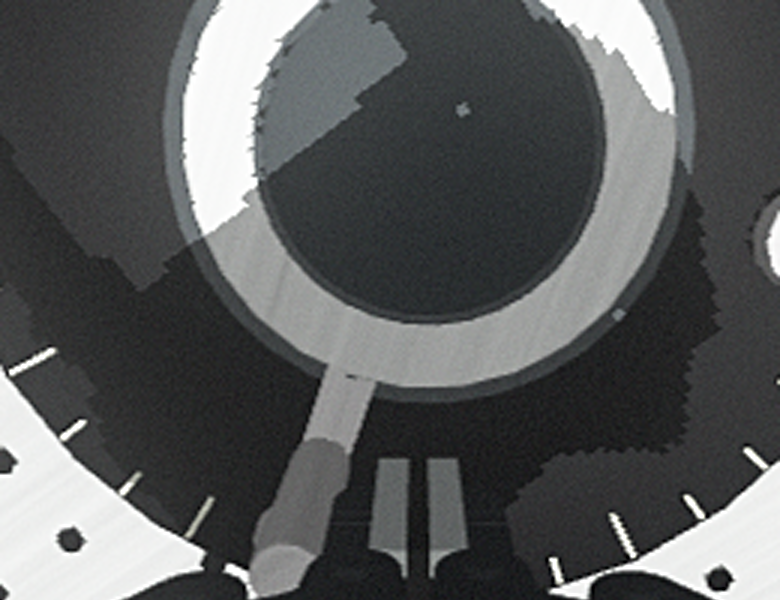

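The lever runs from (350,378) to the post base at (327,460). The post top is at (285,572), and the cone is now hidden behind the post.

Run:
```python
from h import *
g=lambda x,y,z:wworld('w4',180+(x+.5)/3-.5,80+(y+.5)/3-.5,z)[:2]
C=g(430,140,34);print(C)
for C in (C,np.array([545.5,201.3])):
  for n,q in dict(lever=g(350,380,30),postbase=g(326,463,30),posttop=g(285,571,78)).items():
    print(n,q.round(1),np.hypot(*(q-C)).round(1),np.degrees(np.arctan2(*(q-C)[::-1])).round(1))
cmd([630,211,53]);
```

```text
[546.22933591 201.04365797]
lever [575.1 161.8] 48.7 -53.6
postbase [586.5 147.5] 67.0 -53.1
posttop [584.7 147.6] 65.8 -54.3
lever [575.1 161.8] 49.4 -53.1
postbase [586.5 147.5] 67.7 -52.7
posttop [584.7 147.6] 66.5 -53.9
from [597.3 163.9  53.3] x-axis deg 55.1 frac [ 0.383 -0.     0.001] twist 0.0
```

Lever at about -53.6°. Back off, rise, and move outward so the lever and cone are both visible.

>>> arm_command(
  plan=[0.1,0,0,0,1,0.2,0,0,0,1,0.2,-0.3,0,0,1,0.2,-0.6,0,0,1,0,-0.6,-0.2,0,1,0,-0.6,-0.55,0,1,0,-0.6,-0.55,0,1,0,-0.6,-0.55,0,1],
)

```text
time_s: 6.35
ee_pos: [665.4, 117.7, 142.6]
eef_rot: [0.628, -0.626, -0.324, 0.329]
force: [0.1, -0.4, 0.2]
width: 0.1
```

Run:
```python
from h import *
print(robot.read_state()['ee_pos'])
wsnap('w5')
p0=wpix('w5',[602,124,20]);print(p0,wpix('w5',[546,201,34]))
im=cv2.imread('pics/w5.png');x=int(max(0,min(640-260,p0[0]-130)));y=int(max(0,p0[1]-150));y=min(y,200);print(x,y)
cv2.imwrite('pics/w5c.png',cv2.resize(im[y:y+200,x:x+260],(780,600),interpolation=cv2.INTER_CUBIC))
```

```text
[665.42677026 117.66566776 142.55712582]
[285.6 134.1] [320.8  14.4]
155 0
```

View pics/w5c.png

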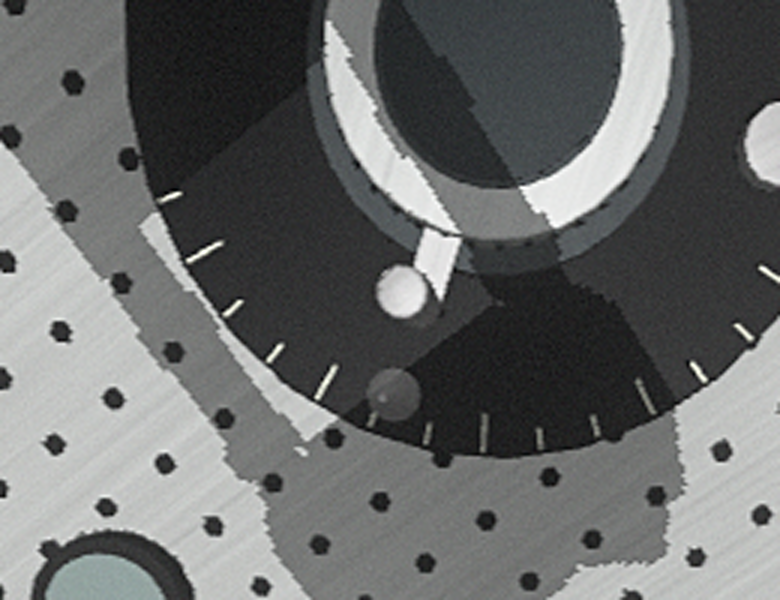

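A clear view. The post top is at (402,292), the cone foot at (393,394), its tip at (383,398), and the lever leaves the ring at (441,235).

Run:
```python
from h import *
g=lambda x,y,z:wworld('w5',155+(x+.5)/3-.5,(y+.5)/3-.5,z)[:2]
co=g(393,394,12);tip=g(383,398,42);pt=g(402,292,78);lv=g(441,235,30)
print(co,tip,pt,lv)
print('cand centre px z34',(wpix('w5',[545.5,201.3,34])-[155,0])*3)
# ring outer edge fit, rim points (top z34) and centre by circle fit in world
E=np.array([g(x,y,34) for x,y in[(325,60),(345,125),(400,200),(440,226),(500,240),(560,226),(610,196),(650,145),(675,60)]])
A=np.c_[2*E,np.ones(len(E))];s=np.linalg.lstsq(A,(E**2).sum(1),rcond=None)[0];print('fit',s[:2],np.sqrt(s[2]+s[:2]@s[:2]))
D=np.array([g(x,y,12) for x,y in[(128,90),(155,195),(205,290),(270,370),(360,425),(420,447),(500,458),(600,442),(680,405),(760,345)]])
A=np.c_[2*D,np.ones(len(D))];t=np.linalg.lstsq(A,(D**2).sum(1),rcond=None)[0];print('fit',t[:2],np.sqrt(t[2]+t[:2]@t[:2]))
for C in(s[:2],t[:2],np.array([545.5,201.3])):
  for n,q in dict(cone=co,tip=tip,pt=pt,lv=lv).items(): 
    d=q-C;print(n,np.hypot(*d).round(1),np.degrees(np.arctan2(d[1],d[0])).round(1),end='; ')
  u=(pt-C)/np.hypot(*(pt-C));v=co-C;print('lateral',(u[0]*v[1]-u[1]*v[0]).round(1))
```

```text
[599.49064954 124.74028055] [600.20908992 125.14639692] [585.81463042 146.90654966] [573.89549871 162.59546127]
cand centre px z34 [497.1  40.5]
fit [547.6812262  200.79104646] 44.72177757401525
fit [547.76986325 201.40895596] 105.28649227395773
cone 92.0 -55.7; tip 92.1 -55.2; pt 66.0 -54.7; lv 46.3 -55.5; lateral -1.6
cone 92.5 -56.0; tip 92.6 -55.5; pt 66.5 -55.1; lv 46.8 -56.1; lateral -1.5
cone 93.7 -54.8; tip 93.8 -54.3; pt 67.7 -53.5; lv 48.0 -53.7; lateral -2.2
```

The lever line passes 1.5–2.2 mm from the cone centre, inside the 6 mm limit. The polarizer is done, so on to the iris.

Run:
```python
from h import *
cmd([537,-263,140],-25)
```

```text
from [665.1 118.  142.7] x-axis deg 55.1 frac [-2.572  0.028 -0.752] twist -0.208
```

>>> arm_command(
  plan=[-0.3,0,-0.09,0,1,-0.6,0,-0.18,0,1,-0.95,0,-0.28,0,1,-0.95,0,-0.28,0,1],
)

```text
time_s: 6.9
ee_pos: [617.0, -24.7, 143.5]
eef_rot: [0.628, -0.627, -0.324, 0.329]
force: [0.1, 0.6, -0.1]
width: 0.2
```

>>> arm_command(
  plan=[-0.3,0,-0.09,0,1,-0.6,0,-0.18,0,1,-0.95,0,-0.28,0,1,-0.95,0,-0.28,0,1],
)

```text
time_s: 7.4
ee_pos: [569.2, -166.9, 144.5]
eef_rot: [0.628, -0.627, -0.323, 0.328]
force: [-0.9, -0.2, 0.3]
width: 0.1
```

>>> arm_command(
  plan=[-0.3,0,-0.09,-0.07,1,-0.6,0,-0.18,-0.14,1,-0.67,0.03,-0.19,-0.208,1,-0.67,0.03,-0.19,-0.208,1,-0.67,0.03,-0.19,-0.208,1],
)

```text
time_s: 8.02
ee_pos: [535.4, -263.6, 140.6]
eef_rot: [0.544, -0.542, -0.451, 0.456]
force: [-0.1, -0.3, -0.1]
width: 0.1
```

Run:
```python
from h import *
cmd([537,-263,53])
```

```text
from [ 535.4 -263.6  140.6] x-axis deg 79.7 frac [ 0.007  0.584 -0.014] twist 0.0
```

>>> arm_command(
  plan=[0,0.25,-0.014,0,1,0,0.45,-0.014,0,1,0,0.58,-0.014,0,1,0,0.58,-0.014,0,1],
)

```text
time_s: 8.52
ee_pos: [536.3, -262.7, 52.2]
eef_rot: [0.545, -0.541, -0.451, 0.456]
force: [-0.0, -0.1, 0.4]
width: -0.2
```

Run:
```python
from h import *
wsnap('w6')
im=cv2.imread('pics/w6.png');cv2.imwrite('pics/w6c.png',cv2.resize(im[0:300,150:550],(800,600),interpolation=cv2.INTER_CUBIC))
C=np.array([508.5,-195]);n=np.array([np.cos(np.radians(80)),np.sin(np.radians(80))])
for t in range(-42,31,8):
    p=C+48*np.array([np.cos(np.radians(t)),np.sin(np.radians(t))])-21*n;print(t,end=' ');cmd([*p,53])
```

```text
-42 from [ 537.2 -263.6   53.7] x-axis deg 79.8 frac [ 0.108  0.004 -0.003] twist 0.0
-34 from [ 537.2 -263.6   53.7] x-axis deg 79.8 frac [ 0.147  0.004 -0.024] twist 0.0
-26 from [ 537.2 -263.6   53.7] x-axis deg 79.8 frac [ 0.189  0.004 -0.039] twist 0.0
-18 from [ 537.2 -263.6   53.7] x-axis deg 79.8 frac [ 0.233  0.004 -0.048] twist 0.0
-10 from [ 537.2 -263.6   53.7] x-axis deg 79.8 frac [ 0.277  0.004 -0.051] twist 0.0
-2 from [ 537.2 -263.6   53.7] x-axis deg 79.8 frac [ 0.322  0.004 -0.048] twist 0.0
6 from [ 537.2 -263.6   53.7] x-axis deg 79.8 frac [ 0.365  0.003 -0.038] twist 0.0
14 from [ 537.2 -263.6   53.7] x-axis deg 79.8 frac [ 0.407  0.003 -0.023] twist 0.0
22 from [ 537.2 -263.6   53.7] x-axis deg 79.8 frac [ 0.447  0.003 -0.002] twist 0.0
30 from [ 537.2 -263.6   53.7] x-axis deg 79.8 frac [0.483 0.004 0.025] twist 0.0
```

View pics/w6c.png

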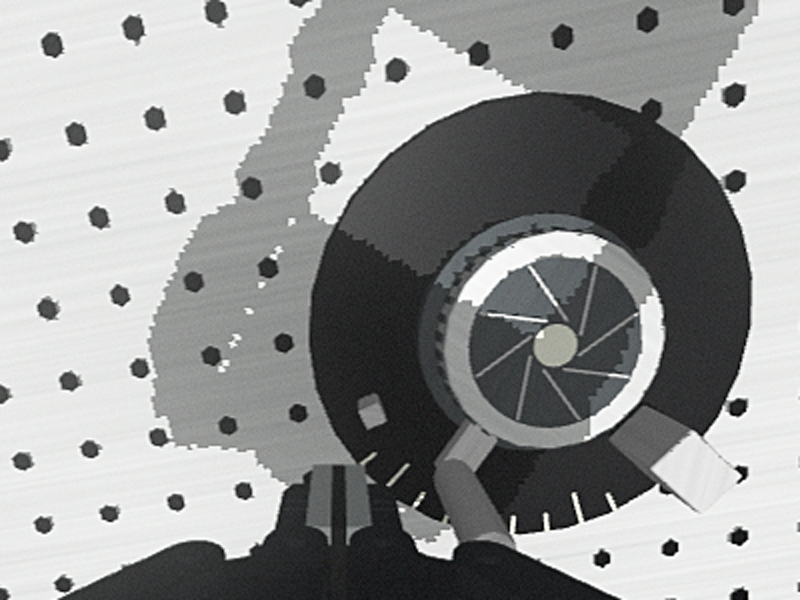

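The view shows the black iris ring at (555,340), the stud at (372,412), the post at (475,500), the stop block at (690,460), and the shut fingers to the left of the post. The push path is clear.

>>> arm_command(
  plan=[0.06,0,0,0,1,0.1,0,-0.004,0,1,0.125,0,-0.015,0,1,0.15,0,-0.025,0,1,0.175,0,-0.034,0,1,0.2,0,-0.042,0,1,0.225,0,-0.047,0,1,0.25,0,-0.05,0,1,0.275,0,-0.051,0,1,0.3,0,-0.05,0,1,0.325,0,-0.048,0,1,0.325,0,-0.048,0,1],
)

```text
time_s: 10.07
ee_pos: [552.5, -216.1, 53.2]
eef_rot: [0.544, -0.541, -0.451, 0.456]
force: [-0.2, -0.1, 0.5]
width: -0.2
```

Run:
```python
from h import *
wsnap('w7')
im=cv2.imread('pics/w7.png');cv2.imwrite('pics/w7c.png',cv2.resize(im[0:300,150:550],(800,600),interpolation=cv2.INTER_CUBIC))
C=np.array([508.5,-195]);n=np.array([np.cos(np.radians(80)),np.sin(np.radians(80))])
for t in (6,14,22,26,30):
    p=C+48*np.array([np.cos(np.radians(t)),np.sin(np.radians(t))])-21*n;print(t,end=' ');cmd([*p,53])
```

```text
6 from [ 552.4 -216.1   53.1] x-axis deg 79.8 frac [0.036 0.001 0.005] twist 0.0
14 from [ 552.4 -216.1   53.1] x-axis deg 79.8 frac [0.078 0.001 0.021] twist 0.0
22 from [ 552.4 -216.1   53.1] x-axis deg 79.8 frac [0.117 0.001 0.042] twist 0.0
26 from [ 552.4 -216.1   53.1] x-axis deg 79.8 frac [0.135 0.001 0.054] twist 0.0
30 from [ 552.4 -216.1   53.1] x-axis deg 79.8 frac [0.153 0.001 0.068] twist 0.0
```

View pics/w7c.png

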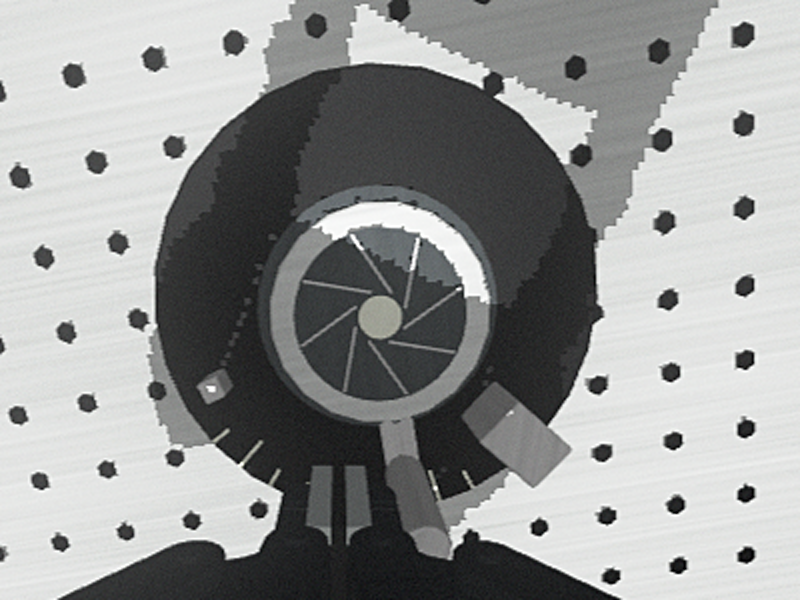

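The lever has reached about -1°, at (400,450), and the block's near face is around (480,410). I continue to about 17° and then creep.

>>> arm_command(
  plan=[0.02,0,0.002,0,1,0.04,0,0.006,0,1,0.055,0,0.012,0,1,0.07,0,0.018,0,1,0.08,0,0.022,0,1,0.09,0,0.026,0,1],
)

```text
time_s: 10.88
ee_pos: [551.0, -202.0, 53.2]
eef_rot: [0.544, -0.541, -0.451, 0.456]
force: [0.8, -2.5, -0.7]
width: 0.2
```

>>> arm_command(
  plan=[0.005,0,0.003,0,1,0.01,0,0.006,0,1],
)

```text
time_s: 11.12
ee_pos: [550.3, -200.3, 53.2]
eef_rot: [0.544, -0.541, -0.451, 0.456]
force: [0.4, -2.4, -0.1]
width: -0.1
```

>>> arm_command(
  plan=[0.005,0,0.003,0,1,0.01,0,0.006,0,1],
)

```text
time_s: 11.38
ee_pos: [549.7, -198.6, 53.2]
eef_rot: [0.544, -0.541, -0.451, 0.456]
force: [0.9, -1.5, -0.2]
width: 0.0
```

Run:
```python
from h import *
s=robot.read_state();print(s['ee_pos'],s['force'])
wsnap('w8')
im=cv2.imread('pics/w8.png');cv2.imwrite('pics/w8c.png',cv2.resize(im[80:300,190:460],(736,600),interpolation=cv2.INTER_CUBIC))
```

```text
[ 549.67102061 -198.6362163    53.15539881] [ 0.94186028 -1.4800091  -0.21161579]
```

View pics/w8c.png

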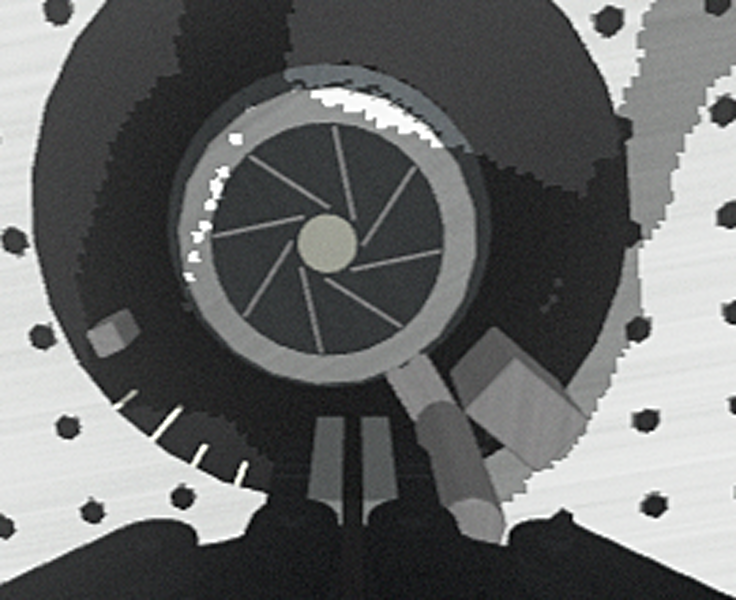

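The lever at (420,390) is near the block face at (465,385) with a few mm still to go. I creep on, watching the force.

>>> arm_command(
  plan=[0.005,0,0.003,0,1,0.01,0,0.006,0,1],
)

```text
time_s: 11.68
ee_pos: [549.0, -196.8, 53.2]
eef_rot: [0.544, -0.541, -0.451, 0.456]
force: [1.3, -0.6, -0.6]
width: -0.1
```

>>> arm_command(
  plan=[0.005,0,0.003,0,1,0.01,0,0.006,0,1],
)

```text
time_s: 11.92
ee_pos: [548.4, -195.4, 53.2]
eef_rot: [0.544, -0.541, -0.451, 0.456]
force: [1.5, -4.0, -0.7]
width: -0.1
```

>>> arm_command(
  plan=[0.003,0,0.002,0,1,0.005,0,0.003,0,1],
)

```text
time_s: 12.18
ee_pos: [548.4, -195.3, 53.3]
eef_rot: [0.544, -0.542, -0.451, 0.456]
force: [2.2, -5.7, -3.1]
width: 0.1
```

Run:
```python
from h import *
s=robot.read_state();print(s['ee_pos'],s['force'])
C=np.array([508.5,-195]);n=np.array([np.cos(np.radians(79.8)),np.sin(np.radians(79.8))])
p=s['ee_pos'][:2]+21*n-C;print(np.hypot(*p),np.degrees(np.arctan2(p[1],p[0])))
wsnap('w9')
im=cv2.imread('pics/w9.png');cv2.imwrite('pics/w9c.png',cv2.resize(im[160:290,300:430],(600,600),interpolation=cv2.INTER_CUBIC))
```

```text
[ 548.39691438 -195.33053636   53.27972734] [ 2.16033584 -5.73808282 -3.09029998]
48.12427212076229 24.99917919221867
```

View pics/w9c.png

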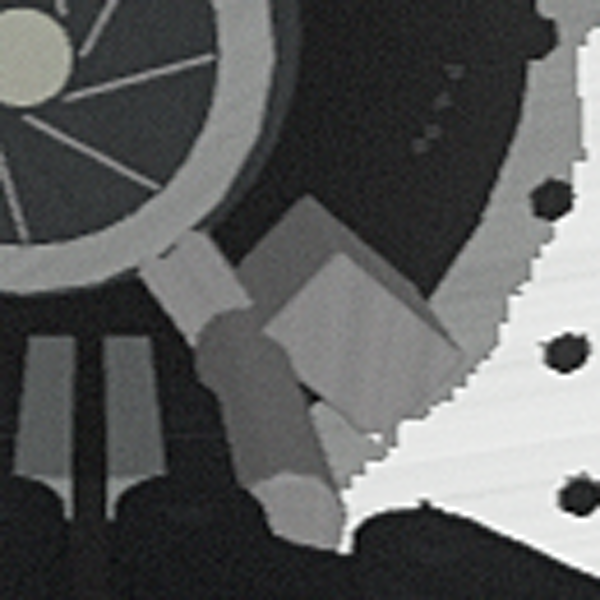

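The lever lies against the block at (250,300). The force rose to about 6 N and motion stopped. I back off, rise and check.

>>> arm_command(
  plan=[-0.03,0,0,0,1,-0.1,0,0,0,1,-0.2,0,0,0,1,-0.2,-0.3,0,0,1,-0.2,-0.7,0,0,1,-0.5,-0.9,0,0,1,-0.7,-0.95,0,0,1,-0.7,-0.95,0,0,1,-0.7,-0.95,0,0,1],
)

```text
time_s: 13.35
ee_pos: [530.3, -298.0, 195.3]
eef_rot: [0.544, -0.541, -0.451, 0.456]
force: [0.1, 0.1, -0.3]
width: 0.3
```

Run:
```python
from h import *
s=robot.read_state();print(s['ee_pos'],s['force'],abs(s['qd']).max())
snap('top','top3');a=cv2.imread('pics/top.png');b=cv2.imread('pics/top3.png')
cv2.imwrite('pics/fin.png',np.hstack([cv2.resize(b[130:220,190:290],(400,360),interpolation=cv2.INTER_CUBIC),cv2.resize(b[145:235,350:450],(400,360),interpolation=cv2.INTER_CUBIC)]))
m=(cv2.absdiff(a,b).max(2)>40).astype(np.uint8);n,_,st,ce=cv2.connectedComponentsWithStats(m)
print([(*ce[i].round(),st[i,4]) for i in range(1,n) if st[i,4]>12])
```

```text
[ 530.28607315 -297.96757319  195.2882528 ] [ 0.06260528  0.07566125 -0.27320988] 0.019859250719479304
[(np.float64(477.0), np.float64(83.0), np.int32(2093)), (np.float64(501.0), np.float64(128.0), np.int32(3076)), (np.float64(419.0), np.float64(145.0), np.int32(318)), (np.float64(456.0), np.float64(136.0), np.int32(20)), (np.float64(241.0), np.float64(143.0), np.int32(26)), (np.float64(243.0), np.float64(153.0), np.int32(23)), (np.float64(255.0), np.float64(152.0), np.int32(21)), (np.float64(254.0), np.float64(160.0), np.int32(25)), (np.float64(383.0), np.float64(161.0), np.int32(13)), (np.float64(382.0), np.float64(169.0), np.int32(18)), (np.float64(396.0), np.float64(193.0), np.int32(867)), (np.float64(396.0), np.float64(173.0), np.int32(19)), (np.float64(473.0), np.float64(184.0), np.int32(138)), (np.float64(393.0), np.float64(184.0), np.int32(48)), (np.float64(384.0), np.float64(189.0), np.int32(24)), (np.float64(461.0), np.float64(202.0), np.int32(33)), (np.float64(331.0), np.float64(283.0), np.int32(6263)), (np.float64(451.0), np.float64(218.0), np.int32(24)), (np.float64(437.0), np.float64(241.0), np.int32(119)), (np.float64(169.0), np.float64(251.0), np.int32(147)), (np.float64(400.0), np.float64(256.0), np.int32(233)), (np.float64(210.0), np.float64(289.0), np.int32(14)), (np.float64(219.0), np.float64(298.0), np.int32(14)), (np.float64(229.0), np.float64(308.0), np.int32(13)), (np.float64(127.0), np.float64(371.0), np.int32(4453)), (np.float64(249.0), np.float64(328.0), np.int32(13)), (np.float64(259.0), np.float64(328.0), np.int32(13)), (np.float64(21.0), np.float64(367.0), np.int32(1852)), (np.float64(288.0), np.float64(357.0), np.int32(60)), (np.float64(323.0), np.float64(380.0), np.int32(2052))]
```

Run:
```python
from h import *
for u,v,C in((383,161,(508.2,-195)),(255,152,(547,200.8))):
    p=world('top',u,v,78)[:2]-C;print(np.hypot(*p),np.degrees(np.arctan2(p[1],p[0])))
print(robot.finish_job(), robot.read_state()['force'])
```

```text
47.35374626856406 23.83001145128235
65.6142399619091 -53.53470177664375
the job is handed in; nothing more can be done
the job is handed in; nothing more can be done
```

I set both levers by pushing with closed fingertips and handed the job in. The last move ended at 13.35 s of the 53 s allowed.

- **Polarizer:** I turned the lever from about -16° until it points at the cone. A close view put the lever line about 1.5–2.2 mm from the cone's centre, inside the 6 mm limit.
- **Polarizer disagreement:** The cone bears about -55° to -56°. The coarser final top view put the post at -53.5°, against -54.7° from close up. Even that larger difference is about 3 mm at the cone.
- **Iris:** I pushed the lever counter-clockwise until it stopped against the big block, with about 6 N on the wrist sensor. The close crop showed it touching. Afterwards the top view put the post at 47 mm and 24°, and my estimate while still in contact was 25°.
- **Contact and bystanders:** The largest wrist force reported was about 7 N. The arm finished clear of everything, with the fingers about 195 mm above the table. I saw no sign of a bystander moving, but the before/after image comparison was cluttered by the arm and its shadow.
- **Check that failed:** I had used up the 12 pictures, so the last enlarged picture was refused. The final top-view check is numeric only.

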